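# Seat the canister in its cradle, twist off the cap and hold it over the mouth

## Robot

A 7-joint arm with a two-finger parallel gripper is mounted at the origin on the work surface. World frame = base frame: x ahead of the robot, y to its left, z up, the work surface at z = 0. Lengths are in m, angles in rad, forces in N, time in s.
With the tool pointing down it reaches from about 0.4 to 0.85 m from the base axis. Payload 10.4 kg.
Tool frame: the origin (TCP) lies midway between the tips of the shut fingers; the grasp point (between the pads) lies 19 mm behind it; z points along the fingers, y is the direction in which the jaws open and shut (so a half turn about z gives the same grasp; the last joint's range is limited). The gripper opens to 85 mm and grips with 20 to 120 N. Pads are 22 mm wide; open, the fingers measure 114 mm over their backs; the gripper's body (76 mm by 85 mm) begins 54 mm behind the grasp point. The pads swing forward as they close: fully open they stand 13 mm farther back than shut.
Start: joints at [1.222, 0.332, -0.065, 1.46, 0.022, 1.35, -0.088], TCP at [0.2, -0.592, 0.231] pointing down, gripper open.
Joint ranges: [-2.6, 2.6], [-0.5, 2.12], [-1.47, 1.34], [0.16, 2.42], [-1.27, 4.41], [0.06, 2.06], [-2.6, 2.6]. Speed limits (rad/s): [2.22, 2.22, 2.79, 2.79, 3.14, 3.14, 3.14].

## Interface

Orientations are given as a unit quaternion [x, y, z, w].
In Python, from workcell import get_obs, camera, calibration, hand_in gives the robot as it stands.
- The arm moves only by the shell command python3 -m handwheel 'ROWS' [FORCE]. ROWS is JSON, a list of rows, each an object with "jaw": the finger opening in mm, from 0 to 85.4; "delta_pos": the shift along the tool's x, y, z scaled (see below), a list of three; "turn": the turn about the tool's z scaled (see below). In form: [{"jaw": jaw, "delta_pos": [tx, ty, tz], "turn": turn}, ...]. A call has 1 to 10 rows; each row is the pose to reach, as a shift and turn from the pose commanded when the call began, along the tool's axes at that moment, turning the shorter way round; what a row does not reach only later rows make up. The controller multiplies each number of a shift by 1 m and each number of a turn by pi rad. A row lasts 1/12 s, in which the tool goes at most 41.7 mm and 7.16 degrees, less where a joint would pass 70% of its speed; a pose out of reach is approached as far as the arm can. A call with a number of a shift or a turn outside -1 to 1 is refused whole. A call with a gripper value outside its range is refused whole. The fingers move at their own pace and stop on an object; FORCE is the grip in N (left out, the last holds). Time passes only in rows, so rows that repeat a pose let the fingers close. It gives the time, the measured TCP pose, the force and the opening at its end, in the units of the state.
- get_obs(): the state, without advancing time (a new reading comes with each control period).
- camera(name): name is "side" or "top"; returns the picture (400x640x3 uint8, red, green, blue); there is no depth.
- calibration(name): a dict with "mtx" (3x3 intrinsics, pixels), "rvec" (rotation vector, rad) and "tvec" (3), from world to camera coordinates, as OpenCV has them. Camera axes: x right, y down, z forward; pixel columns grow to the right and rows downward; lengths in m; the calibration is good to about 2 mm. A picture is of the moment at which its call begins. calibration takes no time and is no camera call.
- hand_in(): hands the job in, once; it reports no verdict.
The state is a dict: "clock": time; "joint_pos": joint angles; "joint_velocities": joint speeds; "tau": joint torques, N m; "position": TCP position; "ee_rot": TCP orientation; "ft_force": force on the tool from outside, world axes, zero at the start; "torque": the same for the moment, N m; "grip_width": opening from 0.0 (shut) to 1.0 (fully open).
Only numpy, scipy, OpenCV 4.12 (cv2) and the standard library are available. Lean on these libraries where they do the work, as an engineer would, in place of code of your own. Each camera call takes 0.05 s, during which the arm holds its last target.

## Task

Put the clear square canister upright into the square recess of the raised orange-lipped cradle on the rack, so that the cradle keeps it from turning. Then unscrew its tight teal cap, anticlockwise seen from above, and stop as soon as the threads let go (about a fifth of a turn); lift the cap straight up and finish with the gripper still holding it level, two or three centimetres above the open mouth, the canister staying seated. Leave the pot, the dishes and the scraper where they are.

Things in the scene. Friction and masses are not known exactly. Their poses are not given: they have to be found in the camera images.
- canister: Loose clear acrylic canister, white foot and shoulder, 0.25 to 0.5 kg. Square body 62 x 62 mm, 72 mm high, sides along its x and y; a round neck above, up to 97 mm, under the cap (110 mm in all). Origin: centre of the underside, z up. Starts upright on the counter, left or right of the rack, any yaw. Carry it by the closed cap or the body; any of the four yaws that fit is right.
- cap: Teal ribbed screw cap, 54 mm across, 35 mm tall, 50 g, white stripe on top along its +x. Origin: centre of its lower edge, z up; closed: 75 mm above the canister's underside (3 mm over its shoulder), x axes alike. It does not rise as it turns and is tight (about 0.5 N m all the way: an unbraced canister turns along; grip with 50 N or more). It lifts off only once the thread lets go.
- thread (a joint): Turn of the thread, rad: 0 tightly closed, grows as the cap is unscrewed (anticlockwise from above). Lets go at 0.9 to 1.0; a good stop is 1.1 to 1.35; 1.5 is too far (hard stop 1.7). Stays where it is left, also with the cap off. Play between cap and thread about 0.08 rad; the canister can turn about 0.07 rad either way in the cradle.
- mouth (a point): Centre of the canister's open mouth, on top of the neck, 97 mm above the canister's underside, axes as the canister.
- cradle: Raised cradle fixed on the rack's low front tier: dark pedestal 40 mm wide with a square recess on top, 66 x 66 mm inside and 14 mm deep, its orange walls along its x and y, with lips flared outward above them (lip tops 51 mm above the origin, 83 mm apart). Origin: centre of its underside on the tier (70 mm above the counter), z up. Recess floor 30 mm above the origin.
- cradle_seat (a point): Centre of the recess floor of the cradle, axes as the cradle: the canister's underside centre belongs here.
- rack: White and steel rack, fixed: low front tier with its top 70 mm above the counter, 148 mm deep and 330 mm wide, over a slim drawer with a round knob; behind it a second tier 130 mm above the counter, 80 to 235 mm behind the origin. Origin: on the counter under the middle of the front tier; +x points to the back.
- pot: Lidded brown ceramic pot, 104 mm across, 95 mm tall with its knob, loose on the upper tier. Origin: centre of the underside. Leave alone.
- dish_a: White melamine dish, 110 mm across, 32 mm high, loose on the upper tier. Origin: centre of the underside. Leave alone.
- dish_b: White melamine dish, 120 mm across, 35 mm high, loose on the counter on the other side of the rack from the canister. Origin: centre of the underside. Leave alone.
- scraper: Flat scraper with a wooden handle and a red silicone blade, 190 mm long along its own x, 45 mm wide, 10 mm high, lying on the counter before the rack. Origin: near its middle, underside. Leave alone.
Mind the look-alikes: they are no part of the job. There is more than one size of the cap; the job needs the smallest. Leave any green look-alike of the canister alone.

How it is judged:
On the way, in this order (a step that is already met when the one before it is completed fails the run):
1. the canister stands upright in the recess of the cradle, its cap still closed (horizontal distance between canister and cradle_seat below 0.007 m and distance between canister and cradle_seat below 0.009 m and angle between canister's own z axis and vertical below 0.06 rad and value of joint thread below 0.3 rad and z of cap in the frame of canister below 0.085 m), for 0.2 s.
2. the cap, still down on the seated canister, is unscrewed until the thread lets go (horizontal distance between canister and cradle_seat below 0.007 m and distance between canister and cradle_seat below 0.009 m and angle between canister's own z axis and vertical below 0.06 rad and value of joint thread above 0.88 rad and z of cap in the frame of canister below 0.085 m), for 0.1 s.
At the end, for the whole second after the job is handed in: Canister upright in the recess (7 mm, 0.06 rad), on its floor; cap gripped, at rest, touching nothing else, lower edge 5 to 53 mm above the mouth, within 20 mm of its axis, tilt under 0.2 rad; thread between 0.88 and 1.5 rad; pot, dishes, scraper within 20 mm of their starts (horizontal distance between canister and cradle_seat below 0.007 m and distance between canister and cradle_seat below 0.009 m and angle between canister's own z axis and vertical below 0.06 rad and z of cap in the frame of canister between 0.102 and 0.15 m and horizontal distance between cap and mouth below 0.02 m and angle between cap's own z axis and vertical below 0.2 rad and contact force between the fingers and cap above 3 N and contact force between cap and canister below 0.1 N and value of joint thread between 0.88 and 1.5 rad and linear speed of each of cap, canister below 0.02 m/s and distance of each of pot, dish_a, dish_b, scraper from where it was at the start of the episode below 0.02 m); the arm keeps its last pose, push and grip.
It fails at once if the cap is unscrewed while the canister is out of the cradle (value of joint thread above 0.4 rad and distance between canister and cradle_seat above 0.02 m).
It fails at once if the thread is wound on well past letting go (value of joint thread above 1.5 rad).
It fails at once if the canister is tipped over (angle between canister's own z axis and vertical above 0.6 rad).
It fails at once if the pot, a dish or the scraper is pushed away (distance of any of pot, dish_a, dish_b, scraper from where it was at the start of the episode above 0.03 m).
It also fails if it takes over 53 s, if anything falls off the work surface, if the arm or the gripper's body presses on something with over 40 N, if the wrist force passes 120 N, or if a joint passes its speed limit or range.

## Working session

There is one attempt and no reset: what is moved stays moved. The work goes in short steps, Python scripts to look and compute and a shell command to move; the robot and the scene stay as the last step left them, time stands still between calls to the robot, and variables do not carry over. Pictures are saved under pics/ and viewed, and the job is handed in when it is done.

```bash
mkdir -p pics; ls; python3 - <<'E'
from workcell import *
import cv2
for n in("side","top"):
    im=camera(n); cv2.imwrite(f"pics/{n}0.png",im[:,:,::-1]); c=calibration(n); print(n,c)
print(get_obs())
E
```

```text
pics
side {'mtx': array([[501.04362278,   0.        , 317.21781554],
       [  0.        , 501.04362278, 198.9641102 ],
       [  0.        ,   0.        ,   1.        ]]), 'rvec': array([ 0.50755681, -2.67956784,  1.19344855]), 'tvec': array([0.46039191, 0.22581547, 1.02485942])}
top {'mtx': array([[433.06423217,   0.        , 315.5746744 ],
       [  0.        , 433.06423217, 199.23615447],
       [  0.        ,   0.        ,   1.        ]]), 'rvec': array([ 2.18565098, -2.21259186,  0.09435262]), 'tvec': array([-0.03889067,  0.52812464,  1.32765533])}
{'clock': 0.1, 'joint_pos': array([ 1.2224033 ,  0.33280397, -0.06468871,  1.46084427,  0.02158023,
        1.34991519, -0.08849623]), 'joint_velocities': array([ 0.00011062, -0.00202923,  0.00181592, -0.00132651,  0.00067332,
       -0.00091951, -0.00045056]), 'tau': array([ 1.39382078e-03, -6.26741838e+01,  4.92923276e-02, -3.92429388e+01,
        1.63727609e-02,  6.99176540e-03, -1.90534854e-05]), 'position': array([ 0.19992688, -0.59180606,  0.23060464]), 'ee_rot': array([ 9.86760851e-01,  1.62180814e-01, -1.24387093e-04, -6.25949006e-04]), 'ft_force': array([-0.54788143,  0.20089413, -0.1743438 ]), 'torque': array([0.03798381, 0.00994173, 0.07121973]), 'grip_width': 0.9977947552162867}
```

View pics/side0.png

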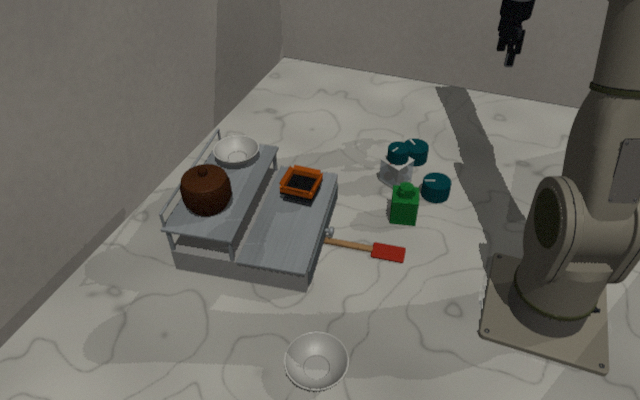

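View pics/top0.png

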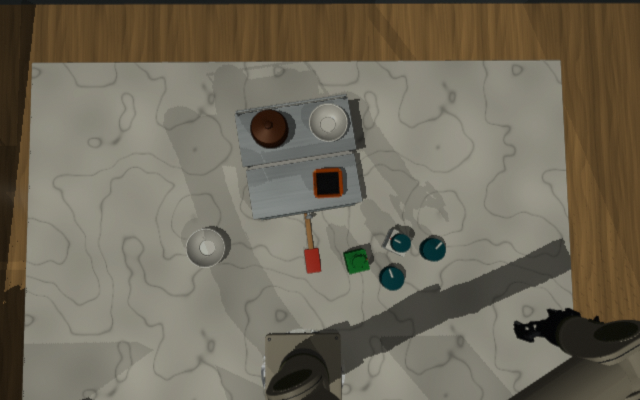

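Side view: clear canister at about (396,170), its cap at (400,152). Larger teal caps stand alone at (416,152) and (436,187), and the green look-alike is at (405,204). In the top view these are the canister with cap at (399,241), caps at (432,249) and (392,278), and green at (357,260). Only (399,241) has the clear body under a cap. I'll confirm that in enlarged crops.

```bash
python3 - <<'E'
import cv2,numpy as np
t=cv2.imread("pics/top0.png"); s=cv2.imread("pics/side0.png")
r=lambda im,x,y,w,h,k:cv2.resize(im[y:y+h,x:x+w],None,fx=k,fy=k,interpolation=cv2.INTER_CUBIC)
cv2.imwrite("pics/c_top.png",r(t,370,220,80,75,8))
cv2.imwrite("pics/c_side.png",r(s,370,130,90,75,8))
a=r(t,300,155,60,55,7);b=r(s,270,155,60,55,7)
cv2.imwrite("pics/c_cr.png",cv2.resize(np.hstack([a,b]),(800,367)))
E
```

```text
(no output)
```

View pics/c_top.png

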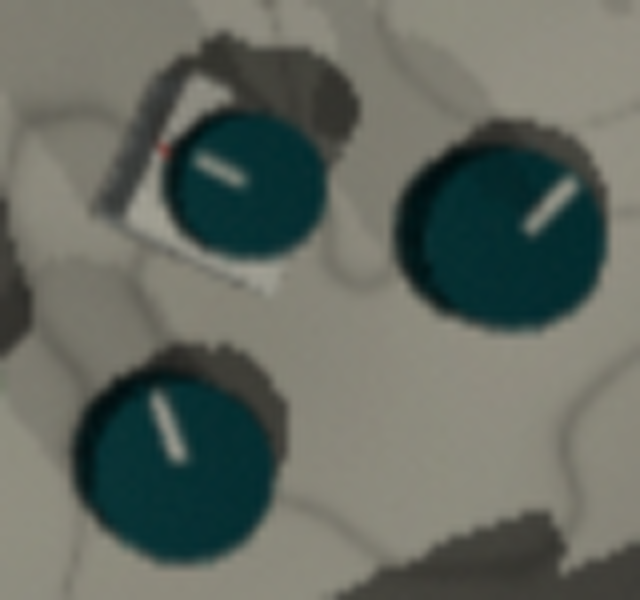

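View pics/c_side.png

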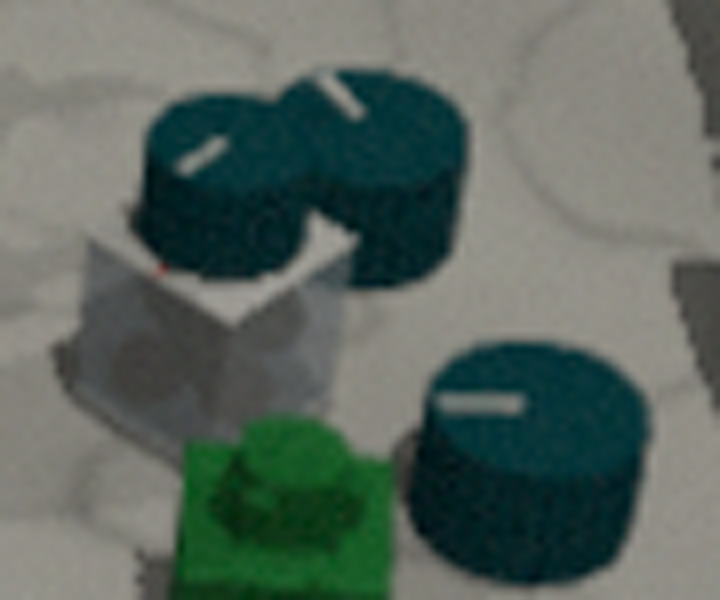

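View pics/c_cr.png

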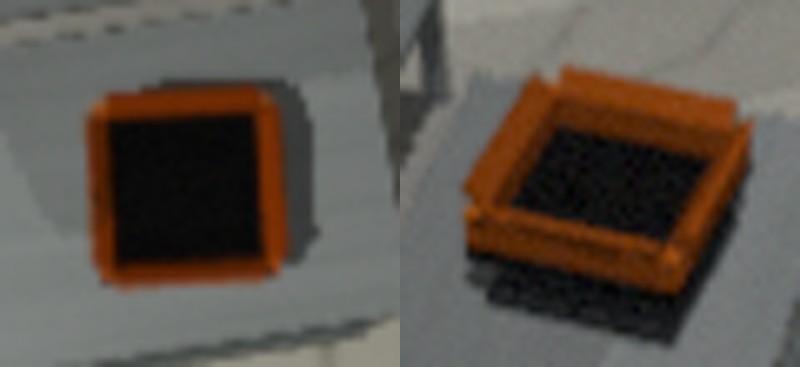

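The crop confirms it. The small cap is the only one on the clear body with the white shoulder, and the two loose caps are visibly larger. Next I fit the poses from corner points in both views and check them with an overlay.

```bash
cat > h.py <<'E'
import cv2,numpy as np
from scipy.optimize import least_squares
from workcell import calibration
C={n:calibration(n) for n in("side","top")}
def proj(n,P):
    c=C[n]; return cv2.projectPoints(np.asarray(P,float).reshape(-1,3),c["rvec"],c["tvec"],c["mtx"],None)[0].reshape(-1,2)
def place(p,L):
    x,y,a=p; L=np.asarray(L,float); c,s=np.cos(a),np.sin(a)
    return np.c_[x+c*L[:,0]-s*L[:,1],y+s*L[:,0]+c*L[:,1],L[:,2]]
def ray(n,uv,z):
    c=C[n]; R=cv2.Rodrigues(c["rvec"])[0]; o=-R.T@c["tvec"]; d=R.T@np.linalg.inv(c["mtx"])@[uv[0],uv[1],1]
    return o+d*(z-o[2])/d[2]
def src(x,y,ox,oy,k): return ((x+.5)/k-.5+ox,(y+.5)/k-.5+oy)
def fit(obs,p0):
    # obs: list (cam, uv, local)
    f=lambda p: np.concatenate([proj(n,place(p,[l]))[0]-uv for n,uv,l in obs])
    r=least_squares(f,p0,loss="soft_l1"); return r.x,r.fun.reshape(-1,2)
E
python3 - <<'E'
from h import *
T=lambda x,y:("top",src(x,y,370,220,8)); S=lambda x,y:("side",src(x,y,370,130,8))
print("cam top pos",(-cv2.Rodrigues(C["top"]["rvec"])[0].T@C["top"]["tvec"]))
p=ray("top",src(251,185,370,220,8),.11); print("cap centre",p)
h=.031;z=.072
# image up=+x, left=+y
for nm,obs in {"top":[T(197,72)+((h,h,z),),T(122,224)+((-h,h,z),),T(270,293)+((-h,-h,z),)],
 "side":[S(88,238)+((h,h,z),),S(232,327)+((-h,h,z),),S(357,240)+((-h,-h,z),)]}.items():
    q,r=fit(obs,[p[0],p[1],-.4]); print(nm,q,np.degrees(q[2]),r.round(1).tolist())
a=lambda x,y:("top",src(x,y,300,155,6.667)); b=lambda x,y:("side",src(x-400,y,270,155,6.667))
for uv in[(108,117),(258,113),(265,260),(118,265)]: print("recess",ray("top",a(*uv)[1],.1),ray("top",a(*uv)[1],.114))
t=cv2.imread("pics/top0.png"); s=cv2.imread("pics/side0.png")
r=lambda im,x,y,w,h,k:cv2.resize(im[y:y+h,x:x+w],None,fx=k,fy=k,interpolation=cv2.INTER_CUBIC)
cv2.imwrite("pics/cr_t.png",r(t,308,163,42,38,15)*2); cv2.imwrite("pics/cr_s.png",r(s,275,160,52,48,12)*2)
E
```

```text
cam top pos [ 0.44155862 -0.01577572  1.35936526]
cap centre [ 0.3932144  -0.28800387  0.11      ]
top [ 0.39230889 -0.28970483 -0.47727646] -27.345926891031432 [[-0.3, -0.1], [0.0, -0.3], [0.2, 0.4]]
side [ 0.38904222 -0.28953107 -0.44158703] -25.301073210498714 [[-0.4, 0.0], [0.2, -0.2], [0.3, 0.2]]
recess [ 0.60180706 -0.04514874  0.1       ] [ 0.60002563 -0.04482221  0.114     ]
recess [ 0.60290118 -0.11110671  0.1       ] [ 0.60110758 -0.11004694  0.114     ]
recess [ 0.53808176 -0.11312067  0.1       ] [ 0.53700874 -0.11203852  0.114     ]
recess [ 0.536615   -0.04868046  0.1       ] [ 0.53555829 -0.04831466  0.114     ]
```

View pics/cr_t.png

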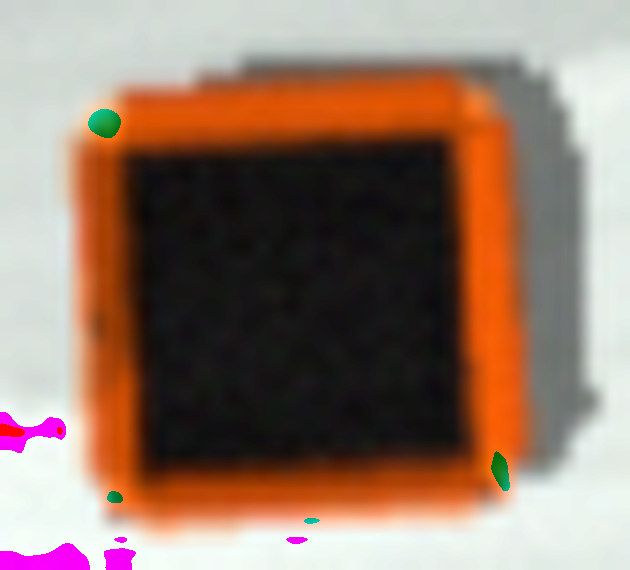

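View pics/cr_s.png

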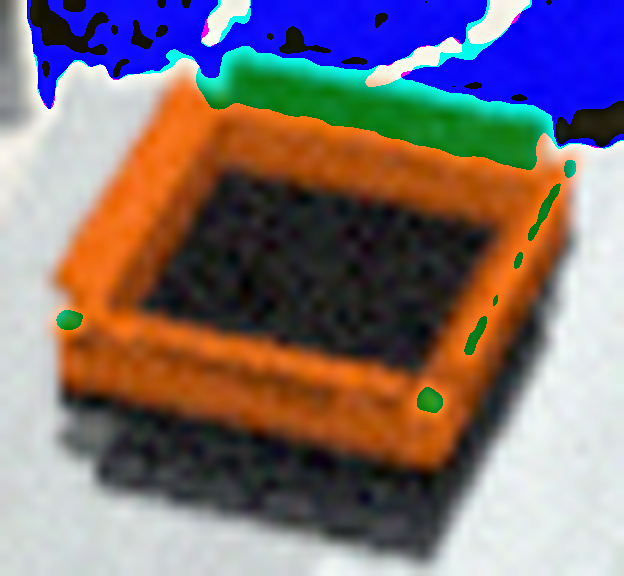

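```bash
python3 - <<'E'
from h import *
a=lambda x,y:("top",src(x,y,308,163,15)); b=lambda x,y:("side",src(x,y,275,160,12))
z=.121;m=.0415;h=.033
lt=[a(85,310)+((0,m,z),),a(518,292)+((0,-m,z),),a(293,84)+((m,0,z),),a(315,512)+((-m,0,z),)]
ls=[b(119,178)+((m,0,z),),b(392,93)+((0,-m,z),),b(250,362)+((0,m,z),),b(505,310)+((-m,0,z),)]
for nm,o in {"topL":lt,"sideL":ls,"both":lt+ls}.items():
    q,r=fit(o,[.57,-.08,0]); print(nm,q,np.degrees(q[2]),r.round(1).tolist())
q,r=fit([a(128,152)+((h,h,.107),),a(452,138)+((h,-h,.107),),a(472,460)+((-h,-h,.107),),a(143,472)+((-h,h,.107),)],[.57,-.08,0]);print(q,np.degrees(q[2]),r.round(1).tolist())
q,r=fit(lt+ls,[.57,-.08,0])
def dr(im,n,P,ox,oy,k,col,close=True):
    u=(proj(n,P)-[ox,oy]+.5)*k-.5; cv2.polylines(im,[(u*8).round().astype(int).reshape(-1,1,2)],close,col,1,cv2.LINE_AA,3)
sq=lambda h,z:[(h,h,z),(-h,h,z),(-h,-h,z),(h,-h,z)]
ci=[(.027*np.cos(t),.027*np.sin(t)) for t in np.linspace(0,6.28,60)]
pc=[.3915,-.2893,-.464]
out=[]
for n,(ox,oy),(cx,cy) in(("top",(305,160),(375,215)),("side",(272,157),(372,132))):
    im=cv2.imread(f"pics/{n}0.png")
    k=8;w=49;c1=cv2.resize(im[oy:oy+w,ox:ox+w],None,fx=k,fy=k,interpolation=2)
    dr(c1,n,place(q,sq(.0415,.121)),ox,oy,k,(255,255,0)); dr(c1,n,place(q,sq(.033,.1)),ox,oy,k,(0,255,0))
    c2=cv2.resize(im[cy:cy+w,cx:cx+w],None,fx=k,fy=k,interpolation=2)
    dr(c2,n,place(pc,sq(.031,.072)),cx,cy,k,(0,0,255));dr(c2,n,place(pc,sq(.031,0)),cx,cy,k,(0,255,255))
    for zz in(.075,.11): dr(c2,n,place(pc,[(x,y,zz) for x,y in ci]),cx,cy,k,(0,255,0))
    out.append(np.hstack([c1,c2]))
cv2.imwrite("pics/ov.png",cv2.resize(np.vstack(out),(600,600)))
E
```

```text
topL [ 0.56881621 -0.07862589  0.03370844] 1.931351279136093 [[0.1, -0.1], [0.0, -0.2], [-0.0, 0.0], [-0.1, 0.2]]
sideL [ 0.56528099 -0.07627097  0.02086286] 1.1953537635663805 [[-0.1, 0.4], [0.2, 0.8], [-1.4, -0.0], [1.1, -2.9]]
both [ 0.56727089 -0.07816938  0.0285647 ] 1.6366367099225179 [[-0.1, 0.4], [-0.1, 0.5], [-0.1, 0.6], [-0.3, 0.7], [-0.6, -0.2], [-0.4, 0.1], [-1.7, -0.7], [0.6, -3.6]]
[ 0.56910396 -0.07855334  0.03530519] 2.022838575834223 [[-0.5, -0.5], [0.5, -0.6], [0.4, 0.5], [-0.4, 0.7]]
```

View pics/ov.png

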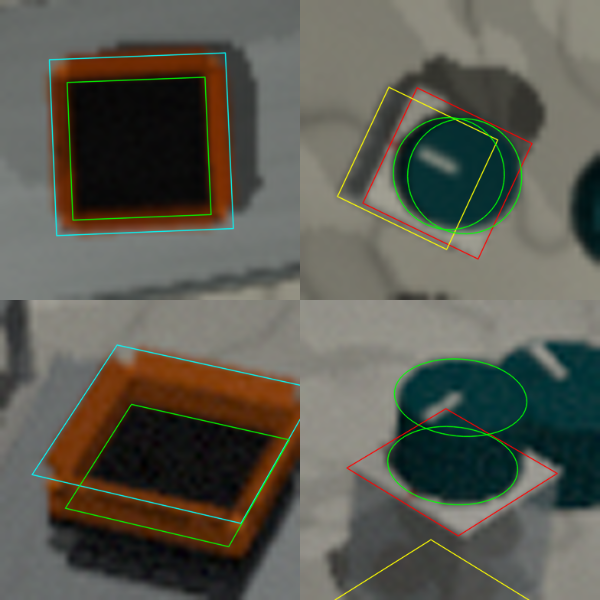

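```bash
cat >> h.py <<'E'
from scipy.spatial.transform import Rotation as Ro
from workcell import get_obs
def st():
    o=get_obs(); R=Ro.from_quat(o["ee_rot"]); return o,np.array(o["position"]),R
def go(x,y,z,yaw=None):
    o,p,R=st(); M=R.as_matrix(); th=np.arctan2(M[1,0],M[0,0])
    d=M.T@(np.array([x,y,z])-p)
    print("t %.2f pos %s yaw %.2fdeg tilt %.4f F %s T %s w %.1fmm j7 %.2f"%(o["clock"],p.round(4),np.degrees(th),np.arccos(-M[2,2]),np.round(o["ft_force"],1),np.round(o["torque"],2),o["grip_width"]*85.4,o["joint_pos"][6]))
    print("delta",d.round(4),"turn",None if yaw is None else round(-(yaw-np.degrees(th))/180,4))
E
python3 -c "
from h import *
go(.3915,-.289,.18)"
```

```text
t 0.10 pos [ 0.1999 -0.5918  0.2306] yaw 18.67deg tilt 0.0013 F [-0.5  0.2 -0.2] T [0.04 0.01 0.07] w 85.2mm j7 -0.09
delta [ 0.2784 -0.2255  0.0509] turn None
```

```bash
python3 -m handwheel '[{"jaw":85,"delta_pos":[0.03,-0.024,0],"turn":0},{"jaw":85,"delta_pos":[0.06,-0.048,0],"turn":0},{"jaw":85,"delta_pos":[0.09,-0.072,0],"turn":0},{"jaw":85,"delta_pos":[0.12,-0.096,0],"turn":0},{"jaw":85,"delta_pos":[0.15,-0.12,0.01],"turn":0},{"jaw":85,"delta_pos":[0.18,-0.144,0.02],"turn":0},{"jaw":85,"delta_pos":[0.21,-0.168,0.03],"turn":0},{"jaw":85,"delta_pos":[0.24,-0.192,0.04],"turn":0},{"jaw":85,"delta_pos":[0.265,-0.213,0.05],"turn":0},{"jaw":85,"delta_pos":[0.278,-0.2255,0.051],"turn":0}]' 30; python3 -m handwheel '[{"jaw":85,"delta_pos":[0,0,0],"turn":0},{"jaw":85,"delta_pos":[0,0,0],"turn":0},{"jaw":85,"delta_pos":[0,0,0],"turn":0}]'
python3 - <<'E'
from h import *
from workcell import camera
go(.3915,-.289,.077)
for n,(x,y,w) in {"top":(360,200,90),"side":(360,100,90)}.items():
    cv2.imwrite(f"pics/{n}1.png",cv2.resize(camera(n)[y:y+w,x:x+w,::-1],None,fx=6,fy=6,interpolation=2))
E
```

```text
clock: 0.93
position: [0.3925, -0.2851, 0.1785]
ee_rot: [0.986, 0.164, -0.001, -0.001]
ft_force: [-0.5, -0.0, 0.2]
grip_width: 0.994
clock: 1.18
position: [0.3907, -0.2904, 0.1803]
ee_rot: [0.987, 0.162, -0.0, 0.0]
ft_force: [0.6, -1.1, -0.5]
grip_width: 0.997
t 1.18 pos [ 0.3907 -0.2904  0.1803] yaw 18.61deg tilt 0.0004 F [ 0.6 -1.1 -0.5] T [-0.04  0.04  0.02] w 85.1mm j7 -0.72
delta [ 0.0013 -0.0011  0.1033] turn None
```

View pics/top1.png

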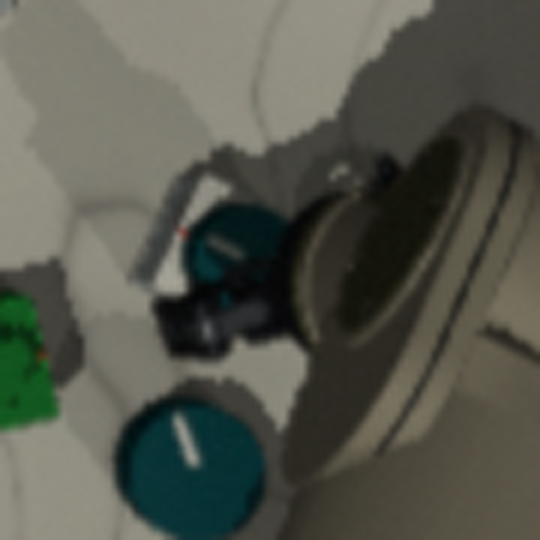

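View pics/side1.png

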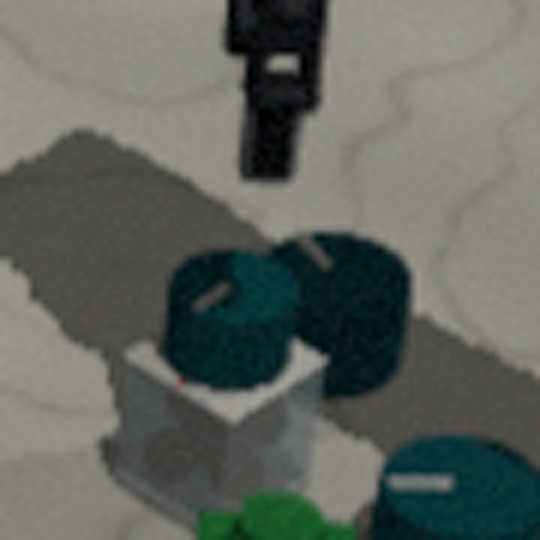

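```bash
python3 - <<'E'
from h import *
o,p,R=st(); M=R.as_matrix()
for n,x,y in(("top",360,200),("side",360,100)):
    for s in(-.0425,0,.0425): 
        for b in(0,.013): print(n,s,b,((proj(n,p+M[:,1]*s-M[:,2]*b)[0]-[x,y]+.5)*6).round())
E
```

```text
top -0.0425 0 [201. 302.]
top -0.0425 0.013 [207. 303.]
top 0 0 [289. 270.]
top 0 0.013 [295. 272.]
top 0.0425 0 [376. 239.]
top 0.0425 0.013 [384. 240.]
side -0.0425 0 [256. 204.]
side -0.0425 0.013 [260. 176.]
side 0 0 [249. 144.]
side 0 0.013 [252. 117.]
side 0.0425 0 [242.  87.]
side 0.0425 0.013 [245.  60.]
```

The picture agrees with the forward kinematics: the near fingertip is seen at about (268,180) in the side crop and predicted at (260,176). I'll descend and grip.

```bash
python3 -m handwheel '[{"jaw":85,"delta_pos":[0.001,-0.001,0.025],"turn":0},{"jaw":85,"delta_pos":[0.001,-0.001,0.05],"turn":0},{"jaw":85,"delta_pos":[0.001,-0.001,0.07],"turn":0},{"jaw":85,"delta_pos":[0.001,-0.001,0.085],"turn":0},{"jaw":85,"delta_pos":[0.001,-0.001,0.095],"turn":0},{"jaw":85,"delta_pos":[0.001,-0.001,0.102],"turn":0},{"jaw":85,"delta_pos":[0.001,-0.001,0.102],"turn":0},{"jaw":85,"delta_pos":[0.001,-0.001,0.102],"turn":0}]'; python3 -c "
from h import *
go(.3915,-.289,.077)"
python3 -m handwheel '[{"jaw":40,"delta_pos":[0,0,0],"turn":0},{"jaw":40,"delta_pos":[0,0,0],"turn":0},{"jaw":40,"delta_pos":[0,0,0],"turn":0},{"jaw":40,"delta_pos":[0,0,0],"turn":0},{"jaw":40,"delta_pos":[0,0,0],"turn":0},{"jaw":40,"delta_pos":[0,0,0],"turn":0},{"jaw":40,"delta_pos":[0,0,0],"turn":0},{"jaw":40,"delta_pos":[0,0,0],"turn":0},{"jaw":40,"delta_pos":[0,0,0],"turn":0},{"jaw":40,"delta_pos":[0,0,0],"turn":0}]' 80
python3 -c "
from h import *
go(.3915,-.289,.077)"
```

```text
clock: 1.95
position: [0.392, -0.2887, 0.0787]
ee_rot: [0.987, 0.162, 0.0, 0.0]
ft_force: [0.5, 0.8, 0.4]
grip_width: 0.991
t 1.95 pos [ 0.392  -0.2887  0.0787] yaw 18.64deg tilt 0.0005 F [0.5 0.8 0.4] T [-0.02 -0.02 -0.01] w 84.6mm j7 -0.77
delta [-0.0006  0.0001  0.0017] turn None
clock: 2.78
position: [0.3927, -0.289, 0.0796]
ee_rot: [0.987, 0.162, 0.001, 0.001]
ft_force: [-0.1, -0.2, 4.4]
grip_width: 0.611
t 2.78 pos [ 0.3927 -0.289   0.0796] yaw 18.66deg tilt 0.0028 F [-0.1 -0.2  4.4] T [-0.25  0.06 -0.04] w 52.2mm j7 -0.77
delta [-0.0012 -0.0004  0.0026] turn None
```

```bash
python3 -m handwheel '[{"jaw":40,"delta_pos":[0,0,-0.01],"turn":0},{"jaw":40,"delta_pos":[0,0,-0.025],"turn":0},{"jaw":40,"delta_pos":[0,0,-0.045],"turn":0},{"jaw":40,"delta_pos":[0,0,-0.065],"turn":0},{"jaw":40,"delta_pos":[0,0,-0.085],"turn":0},{"jaw":40,"delta_pos":[0,0,-0.105],"turn":0},{"jaw":40,"delta_pos":[0,0,-0.125],"turn":0},{"jaw":40,"delta_pos":[0,0,-0.14],"turn":0},{"jaw":40,"delta_pos":[0,0,-0.15],"turn":0},{"jaw":40,"delta_pos":[0,0,-0.15],"turn":0}]'
python3 - <<'E'
from h import *
from workcell import camera
go(.569,-.0785,.229,18.66+28.4)
cv2.imwrite("pics/side2.png",cv2.resize(camera("side")[50:200,330:480,::-1],None,fx=4,fy=4,interpolation=2))
E
```

```text
clock: 3.62
position: [0.3925, -0.2886, 0.2306]
ee_rot: [0.987, 0.162, 0.001, 0.001]
ft_force: [-0.4, -0.9, -4.0]
grip_width: 0.613
t 3.62 pos [ 0.3925 -0.2886  0.2306] yaw 18.67deg tilt 0.0031 F [-0.4 -0.9 -4. ] T [-0.04 -0.01 -0.  ] w 52.3mm j7 -0.72
delta [ 0.2344 -0.1425  0.0016] turn -0.1577
```

View pics/side2.png

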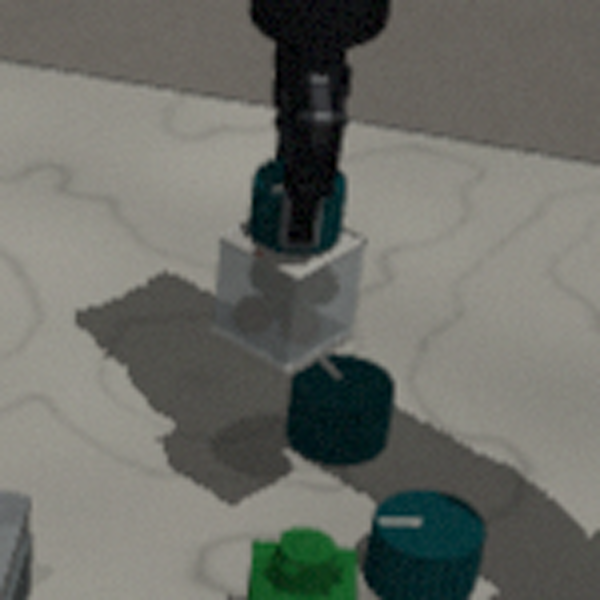

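The canister is lifted and hangs upright, with shoulder corners at (220,238), (292,272) and (367,238). I'll carry it over the cradle, turning +28.4°.

```bash
python3 -m handwheel '[{"jaw":40,"delta_pos":[0.015,-0.009,0],"turn":-0.01},{"jaw":40,"delta_pos":[0.041,-0.025,0],"turn":-0.028},{"jaw":40,"delta_pos":[0.068,-0.041,0],"turn":-0.046},{"jaw":40,"delta_pos":[0.095,-0.058,0],"turn":-0.064},{"jaw":40,"delta_pos":[0.122,-0.074,0],"turn":-0.082},{"jaw":40,"delta_pos":[0.149,-0.091,0],"turn":-0.1},{"jaw":40,"delta_pos":[0.176,-0.107,0],"turn":-0.118},{"jaw":40,"delta_pos":[0.2,-0.122,0],"turn":-0.135},{"jaw":40,"delta_pos":[0.22,-0.134,0],"turn":-0.15},{"jaw":40,"delta_pos":[0.2344,-0.1425,0],"turn":-0.1577}]'
python3 -m handwheel '[{"jaw":40,"delta_pos":[0,0,0],"turn":0},{"jaw":40,"delta_pos":[0,0,0],"turn":0},{"jaw":40,"delta_pos":[0,0,0],"turn":0},{"jaw":40,"delta_pos":[0,0,0],"turn":0}]'
python3 - <<'E'
from h import *
from workcell import camera
go(.569,-.0785,.229,18.66+28.4)
for n,(x,y,w) in {"top":(290,145,75),"side":(260,110,90)}.items():
    im=camera(n)[:,:,::-1]; cv2.imwrite(f"pics/{n}3f.png",im)
    cv2.imwrite(f"pics/{n}3.png",cv2.resize(im[y:y+w,x:x+w],None,fx=6.5,fy=6.5,interpolation=2))
E
```

```text
clock: 4.5
position: [0.5688, -0.0753, 0.2267]
ee_rot: [0.916, 0.402, -0.001, -0.001]
ft_force: [0.5, 0.7, -4.5]
grip_width: 0.608
clock: 4.83
position: [0.5677, -0.0796, 0.2279]
ee_rot: [0.917, 0.398, -0.001, 0.0]
ft_force: [0.2, 0.4, -3.5]
grip_width: 0.611
t 4.83 pos [ 0.5677 -0.0796  0.2279] yaw 46.92deg tilt 0.0011 F [ 0.2  0.4 -3.5] T [-0.   -0.02 -0.04] w 52.2mm j7 -0.80
delta [ 0.0016  0.0002 -0.0011] turn -0.0008
```

View pics/top3.png

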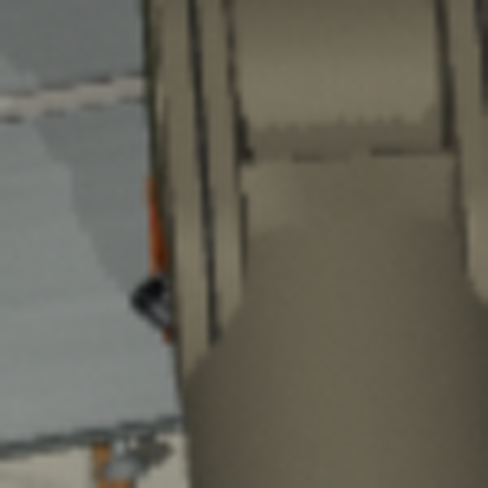

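View pics/side3.png

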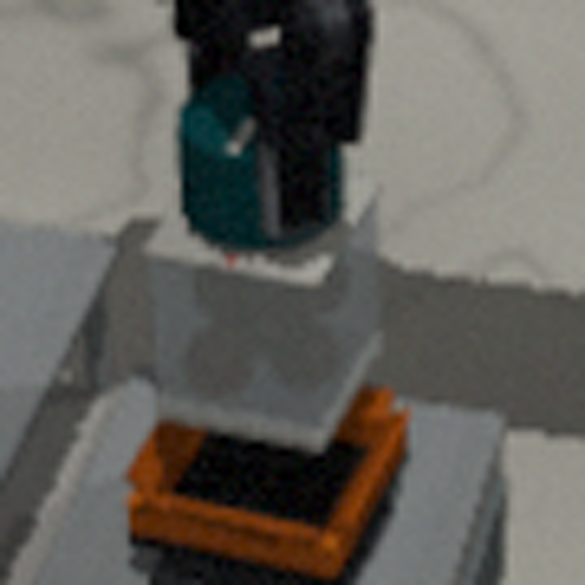

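```bash
python3 - <<'E'
from h import *
S=lambda x,y:("side",src(x,y,260,110,6.5)); h=.031;zb=.2279-.0796
o=[S(148,250)+((h,h,zb+.072),),S(325,283)+((-h,h,zb+.072),),S(378,190)+((-h,-h,zb+.072),)]
o2=[S(160,412)+((h,h,zb),),S(325,450)+((-h,h,zb),),S(380,345)+((-h,-h,zb),)]
for q in(o,o2,o+o2): x,r=fit(q,[.568,-.08,0]);print(x,np.degrees(x[2]),r.round(1).tolist())
def dr(im,P,col,ox,oy,k):
    u=(proj("side",P)-[ox,oy]+.5)*k-.5; cv2.polylines(im,[(u*8).round().astype(int).reshape(-1,1,2)],True,col,1,cv2.LINE_AA,3)
sq=lambda h,z:[(h,h,z),(-h,h,z),(-h,-h,z),(h,-h,z)]
k=10
im=cv2.imread("pics/side0.png"); c=cv2.resize(im[160:215,272:330],None,fx=k,fy=k,interpolation=2)
c=cv2.convertScaleAbs(c,alpha=1.6); c[:,:,:]=c
p=[.569,-.0785,.032]
dr(c,place(p,sq(.0415,.121)),(255,255,0),272,160,k);dr(c,place(p,sq(.033,.1)),(0,255,0),272,160,k)
cv2.imwrite("pics/ov2.png",c)
E
```

```text
[ 0.56388915 -0.07898588  0.06845311] 3.9220740410784316 [[-0.3, 0.4], [-0.2, 0.4], [0.6, -1.4]]
[ 0.56571223 -0.08219029  0.05276586] 3.023261065348788 [[-0.5, 0.3], [0.0, -0.1], [0.5, -0.2]]
[ 0.56491576 -0.08065449  0.06668499] 3.820768283698548 [[-0.4, -0.1], [-0.4, -0.2], [0.4, -1.9], [-0.4, 1.0], [0.4, 0.3], [0.4, 0.1]]
```

View pics/ov2.png

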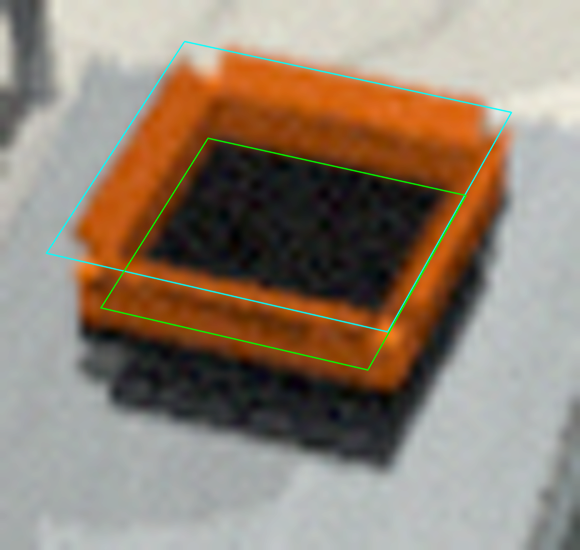

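```bash
python3 -c "
from h import *
go(.569,-.0782,.195,46.4)"
```

```text
t 4.93 pos [ 0.5679 -0.0793  0.2283] yaw 46.94deg tilt 0.0006 F [-0.6  1.2 -3.9] T [ 0.01 -0.02  0.01] w 52.2mm j7 -0.80
delta [0.0016 0.     0.0333] turn 0.003
```

```bash
python3 -m handwheel '[{"jaw":40,"delta_pos":[0.0016,0,0.004],"turn":0.003},{"jaw":40,"delta_pos":[0.0016,0,0.01],"turn":0.003},{"jaw":40,"delta_pos":[0.0016,0,0.016],"turn":0.003},{"jaw":40,"delta_pos":[0.0016,0,0.022],"turn":0.003},{"jaw":40,"delta_pos":[0.0016,0,0.028],"turn":0.003},{"jaw":40,"delta_pos":[0.0016,0,0.032],"turn":0.003},{"jaw":40,"delta_pos":[0.0016,0,0.032],"turn":0.003},{"jaw":40,"delta_pos":[0.0016,0,0.032],"turn":0.003},{"jaw":40,"delta_pos":[0.0016,0,0.032],"turn":0.003}]'
python3 - <<'E'
from h import *
from workcell import camera
go(.569,-.0782,.1796,46.4)
cv2.imwrite("pics/side4.png",cv2.resize(camera("side")[120:210,260:350,::-1],None,fx=6.5,fy=6.5,interpolation=2))
E
```

```text
clock: 5.68
position: [0.5696, -0.077, 0.1965]
ee_rot: [0.919, 0.395, 0.0, 0.0]
ft_force: [0.2, 0.5, -4.1]
grip_width: 0.613
t 5.68 pos [ 0.5696 -0.077   0.1965] yaw 46.51deg tilt 0.0003 F [ 0.2  0.5 -4.1] T [-0.03  0.04 -0.02] w 52.4mm j7 -0.82
delta [-0.0013  0.0004  0.0169] turn 0.0006
```

View pics/side4.png

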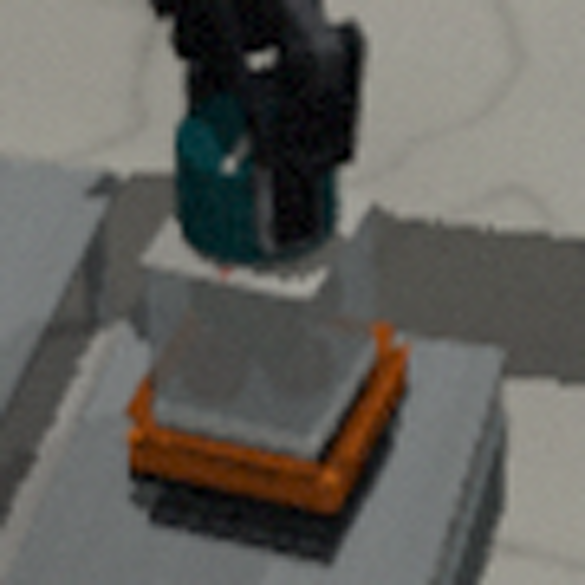

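The canister is now between the lips. The gaps to the lip lines are about equal, roughly 25 px left and 28 px right, and there is no contact force. I'll lower it to the floor.

```bash
python3 -m handwheel '[{"jaw":40,"delta_pos":[-0.0008,0.0002,0.003],"turn":0},{"jaw":40,"delta_pos":[-0.0008,0.0002,0.006],"turn":0},{"jaw":40,"delta_pos":[-0.0008,0.0002,0.009],"turn":0},{"jaw":40,"delta_pos":[-0.0008,0.0002,0.012],"turn":0},{"jaw":40,"delta_pos":[-0.0008,0.0002,0.014],"turn":0},{"jaw":40,"delta_pos":[-0.0008,0.0002,0.014],"turn":0},{"jaw":40,"delta_pos":[-0.0008,0.0002,0.014],"turn":0}]'
python3 - <<'E'
from h import *
go(.569,-.0782,.1796,46.4)
E
```

```text
clock: 6.32
position: [0.569, -0.0778, 0.1822]
ee_rot: [0.919, 0.395, -0.0, 0.0]
ft_force: [0.1, 0.2, -3.8]
grip_width: 0.613
t 6.32 pos [ 0.569  -0.0778  0.1822] yaw 46.51deg tilt 0.0002 F [ 0.1  0.2 -3.8] T [-0.09 -0.06  0.03] w 52.3mm j7 -0.83
delta [-0.0003  0.0002  0.0026] turn 0.0006
```

```bash
python3 -m handwheel '[{"jaw":40,"delta_pos":[0,0,0.001],"turn":0},{"jaw":40,"delta_pos":[0,0,0.002],"turn":0},{"jaw":40,"delta_pos":[0,0,0.003],"turn":0},{"jaw":40,"delta_pos":[0,0,0.0035],"turn":0},{"jaw":40,"delta_pos":[0,0,0.0035],"turn":0},{"jaw":40,"delta_pos":[0,0,0.0035],"turn":0}]'
python3 - <<'E'
from h import *
from workcell import camera
go(.569,-.0782,.1796,46.4)
cv2.imwrite("pics/side5.png",cv2.resize(camera("side")[120:210,260:350,::-1],None,fx=6.5,fy=6.5,interpolation=2))
E
```

```text
clock: 6.82
position: [0.5695, -0.0776, 0.1797]
ee_rot: [0.919, 0.395, 0.001, 0.0]
ft_force: [-1.9, 1.8, 5.8]
grip_width: 0.608
t 6.82 pos [ 0.5695 -0.0776  0.1797] yaw 46.52deg tilt 0.0014 F [-1.9  1.8  5.8] T [ 0.16  0.55 -0.06] w 51.9mm j7 -0.83
delta [-0.0007  0.0001  0.0001] turn 0.0007
```

View pics/side5.png

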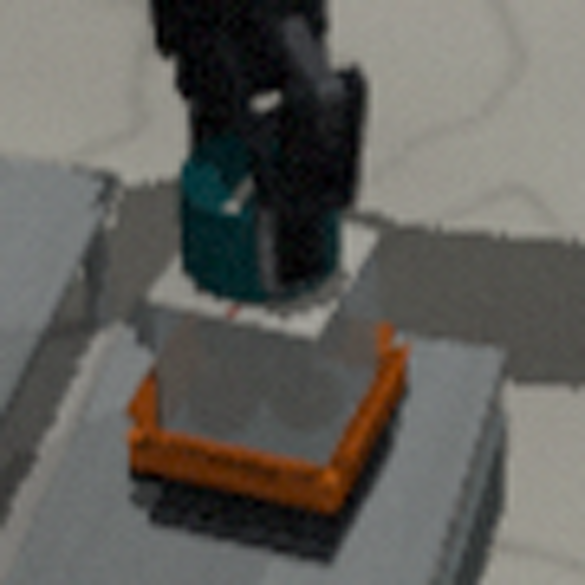

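The canister is seated on the floor at TCP z 0.1797, with about 10 N taken up by the cradle. I'll unscrew in stages, with a target tool turn of 1.33 rad (0.423).

```bash
python3 -m handwheel '[{"jaw":40,"delta_pos":[0,0,0],"turn":0},{"jaw":40,"delta_pos":[0,0,0],"turn":0},{"jaw":40,"delta_pos":[0,0,0],"turn":-0.01},{"jaw":40,"delta_pos":[0,0,0],"turn":-0.025},{"jaw":40,"delta_pos":[0,0,0],"turn":-0.04},{"jaw":40,"delta_pos":[0,0,0],"turn":-0.055},{"jaw":40,"delta_pos":[0,0,0],"turn":-0.07},{"jaw":40,"delta_pos":[0,0,0],"turn":-0.085},{"jaw":40,"delta_pos":[0,0,0],"turn":-0.1},{"jaw":40,"delta_pos":[0,0,0],"turn":-0.1}]' 100
python3 - <<'E'
from h import *
go(.569,-.0782,.1796,46.4)
E
```

```text
clock: 7.7
position: [0.5694, -0.078, 0.1798]
ee_rot: [0.845, 0.535, 0.0, 0.001]
ft_force: [-3.4, 0.4, 6.0]
grip_width: 0.61
t 7.70 pos [ 0.5694 -0.078   0.1798] yaw 64.63deg tilt 0.0014 F [-3.4  0.4  6. ] T [ 0.1   0.54 -0.32] w 52.1mm j7 -0.52
delta [-0.0004 -0.0003  0.0002] turn 0.1013
```

```bash
python3 -m handwheel '[{"jaw":40,"delta_pos":[0,0,0],"turn":-0.015},{"jaw":40,"delta_pos":[0,0,0],"turn":-0.03},{"jaw":40,"delta_pos":[0,0,0],"turn":-0.045},{"jaw":40,"delta_pos":[0,0,0],"turn":-0.06},{"jaw":40,"delta_pos":[0,0,0],"turn":-0.075},{"jaw":40,"delta_pos":[0,0,0],"turn":-0.09},{"jaw":40,"delta_pos":[0,0,0],"turn":-0.105},{"jaw":40,"delta_pos":[0,0,0],"turn":-0.12},{"jaw":40,"delta_pos":[0,0,0],"turn":-0.12}]'
python3 - <<'E'
from h import *
from workcell import camera
go(.569,-.0782,.1796,46.52+76.2)
cv2.imwrite("pics/side6.png",cv2.resize(camera("side")[120:210,260:350,::-1],None,fx=6.5,fy=6.5,interpolation=2))
E
```

```text
clock: 8.45
position: [0.5693, -0.0777, 0.1798]
ee_rot: [0.73, 0.684, 0.0, 0.0]
ft_force: [-3.7, 0.9, 6.6]
grip_width: 0.606
t 8.45 pos [ 0.5693 -0.0777  0.1798] yaw 86.25deg tilt 0.0009 F [-3.7  0.9  6.6] T [ 0.25  0.8  -0.4 ] w 51.8mm j7 -0.16
delta [-0.0005 -0.0002  0.0002] turn -0.2026
```

View pics/side6.png

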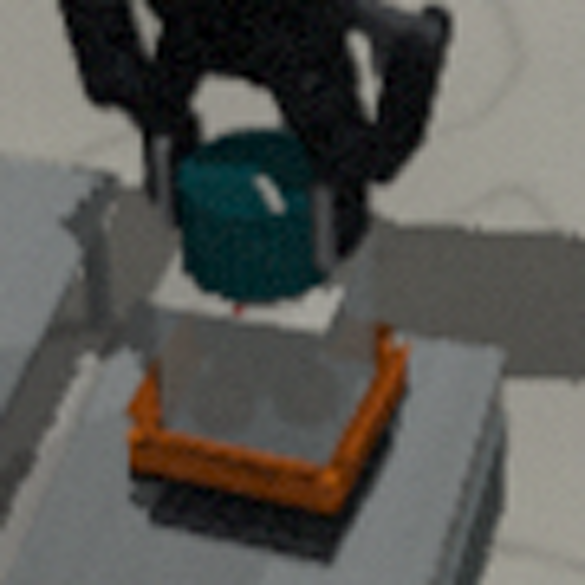

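The stripe swung from about (240,190) to (270,195) and tilted the other way. The canister's red mark only shifted slightly, to (238,310), so the cap really is unscrewing. I'll continue to the stop.

```bash
python3 -m handwheel '[{"jaw":40,"delta_pos":[0,0,0],"turn":-0.02},{"jaw":40,"delta_pos":[0,0,0],"turn":-0.045},{"jaw":40,"delta_pos":[0,0,0],"turn":-0.07},{"jaw":40,"delta_pos":[0,0,0],"turn":-0.095},{"jaw":40,"delta_pos":[0,0,0],"turn":-0.12},{"jaw":40,"delta_pos":[0,0,0],"turn":-0.145},{"jaw":40,"delta_pos":[0,0,0],"turn":-0.17},{"jaw":40,"delta_pos":[0,0,0],"turn":-0.19},{"jaw":40,"delta_pos":[0,0,0],"turn":-0.2},{"jaw":40,"delta_pos":[0,0,0],"turn":-0.2}]'
python3 -m handwheel '[{"jaw":40,"delta_pos":[0,0,0],"turn":0},{"jaw":40,"delta_pos":[0,0,0],"turn":0}]'
python3 - <<'E'
from h import *
from workcell import camera
go(.569,-.0782,.1796,46.52+76.2)
for n,(x,y,w) in {"top":(290,145,90),"side":(260,120,90)}.items():
    cv2.imwrite(f"pics/{n}7.png",cv2.resize(camera(n)[y:y+w,x:x+w,::-1],None,fx=6.5,fy=6.5,interpolation=2))
E
```

```text
clock: 9.33
position: [0.569, -0.0778, 0.1798]
ee_rot: [0.483, 0.875, -0.0, 0.0]
ft_force: [-6.2, 1.5, 9.5]
grip_width: 0.611
clock: 9.5
position: [0.569, -0.0778, 0.1798]
ee_rot: [0.484, 0.875, -0.0, 0.0]
ft_force: [-6.4, 1.6, 9.3]
grip_width: 0.608
t 9.50 pos [ 0.569  -0.0778  0.1798] yaw 122.08deg tilt 0.0005 F [-6.4  1.6  9.3] T [ 0.2   1.31 -0.31] w 52.0mm j7 0.43
delta [-0.0004 -0.0002  0.0002] turn -0.0036
```

View pics/side7.png

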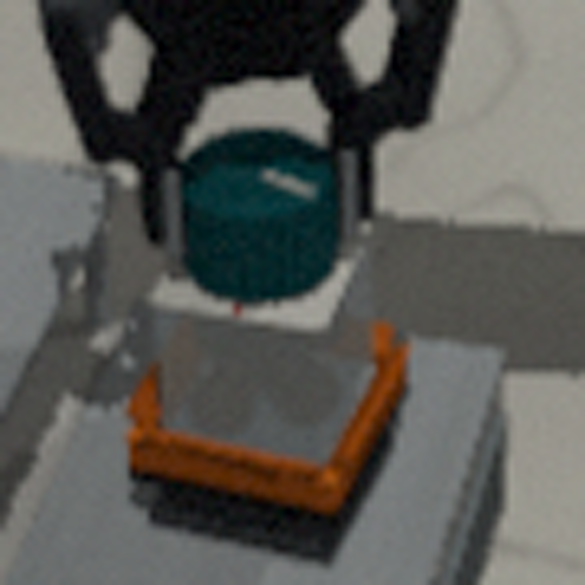

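```bash
python3 - <<'E'
from h import *
S=lambda x,y:src(x,y,260,120,6.5)
def seg(a,b,z): d=ray("side",S(*b),z)-ray("side",S(*a),z); return np.degrees(np.arctan2(d[1],d[0])),np.hypot(*d[:2])
print("stripe",seg((267,174),(314,191),.21))
print("edge -x dir (left->front)",seg((148,300),(332,330),.172)); print("front->right",seg((332,330),(372,228),.172))
h=.031;o=[("side",S(148,300),(h,h,.172)),("side",S(332,330),(-h,h,.172)),("side",S(372,228),(-h,-h,.172))]
print(fit(o,[.568,-.08,0]))
E
```

```text
stripe (np.float64(169.9220551843986), np.float64(0.018849195479744986))
edge -x dir (left->front) (np.float64(-173.62381281882784), np.float64(0.06527869032032879))
front->right (np.float64(-81.5322894047272), np.float64(0.058510832266292286))
(array([ 0.56661364, -0.07983031,  0.1211241 ]), array([[ 0.47341655,  0.5034747 ],
       [-0.85035983,  0.1114838 ],
       [ 0.24054189, -0.69663347]]))
```

Thread estimate: the tool turned 1.32 rad, less about 0.05 for the canister and up to 0.08 for play, which leaves roughly 1.18 to 1.26 rad. The stripe at 170° agrees. Next I lift straight up slowly.

```bash
python3 -m handwheel '[{"jaw":40,"delta_pos":[0,0,-0.001],"turn":0},{"jaw":40,"delta_pos":[0,0,-0.003],"turn":0},{"jaw":40,"delta_pos":[0,0,-0.006],"turn":0},{"jaw":40,"delta_pos":[0,0,-0.009],"turn":0},{"jaw":40,"delta_pos":[0,0,-0.012],"turn":0},{"jaw":40,"delta_pos":[0,0,-0.012],"turn":0},{"jaw":40,"delta_pos":[0,0,-0.012],"turn":0}]'
python3 - <<'E'
from h import *
from workcell import camera
go(.569,-.0782,.1796+.048)
cv2.imwrite("pics/side8.png",cv2.resize(camera("side")[120:210,260:350,::-1],None,fx=6.5,fy=6.5,interpolation=2))
E
```

```text
clock: 10.18
position: [0.5694, -0.0777, 0.1914]
ee_rot: [0.484, 0.875, 0.0, 0.001]
ft_force: [0.2, 1.7, -0.3]
grip_width: 0.607
t 10.18 pos [ 0.5694 -0.0777  0.1914] yaw 122.12deg tilt 0.0012 F [ 0.2  1.7 -0.3] T [ 0.07 -0.01 -0.03] w 51.9mm j7 0.44
delta [-0.0002 -0.0006 -0.0362] turn None
```

View pics/side8.png

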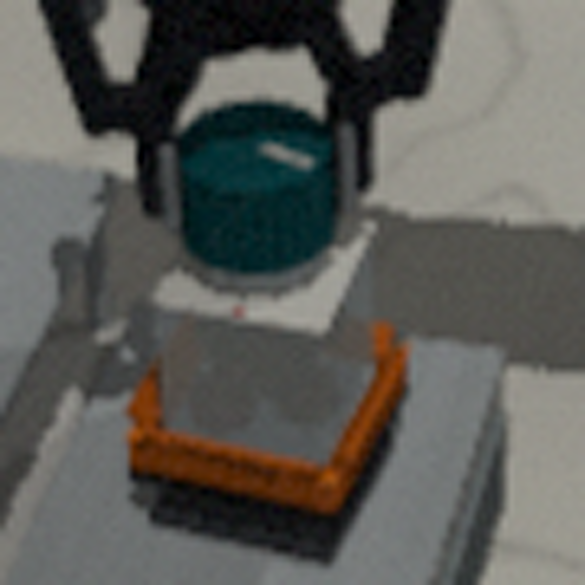

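The cap is rising, with its lower edge now at about y=270. The neck shows below it, the canister hasn't moved, and the force is only the cap's weight. I'll finish the lift.

```bash
python3 -m handwheel '[{"jaw":40,"delta_pos":[0,0,-0.006],"turn":0},{"jaw":40,"delta_pos":[0,0,-0.012],"turn":0},{"jaw":40,"delta_pos":[0,0,-0.018],"turn":0},{"jaw":40,"delta_pos":[0,0,-0.024],"turn":0},{"jaw":40,"delta_pos":[0,0,-0.03],"turn":0},{"jaw":40,"delta_pos":[0,0,-0.034],"turn":0},{"jaw":40,"delta_pos":[0,0,-0.036],"turn":0},{"jaw":40,"delta_pos":[0,0,-0.036],"turn":0},{"jaw":40,"delta_pos":[0,0,-0.036],"turn":0},{"jaw":40,"delta_pos":[0,0,-0.036],"turn":0}]'
python3 -m handwheel '[{"jaw":40,"delta_pos":[0,0,0],"turn":0},{"jaw":40,"delta_pos":[0,0,0],"turn":0},{"jaw":40,"delta_pos":[0,0,0],"turn":0}]'
python3 - <<'E'
from h import *
from workcell import camera
go(.569,-.0782,.1796+.048)
print(np.abs(get_obs()["joint_velocities"]).max())
cv2.imwrite("pics/side9.png",cv2.resize(camera("side")[110:200,260:350,::-1],None,fx=6.5,fy=6.5,interpolation=2))
cv2.imwrite("pics/top9.png",camera("top")[:,:,::-1])
E
```

```text
clock: 11.07
position: [0.5689, -0.0778, 0.2265]
ee_rot: [0.484, 0.875, -0.0, -0.0]
ft_force: [-0.7, -0.2, -0.8]
grip_width: 0.608
clock: 11.32
position: [0.569, -0.0778, 0.2267]
ee_rot: [0.484, 0.875, -0.0, -0.0]
ft_force: [-0.1, 0.2, -0.6]
grip_width: 0.604
t 11.32 pos [ 0.569  -0.0778  0.2267] yaw 122.12deg tilt 0.0002 F [-0.1  0.2 -0.6] T [-0.05  0.04 -0.02] w 51.6mm j7 0.46
delta [-0.0004 -0.0002 -0.0009] turn None
0.0011988030616624076
```

View pics/side9.png

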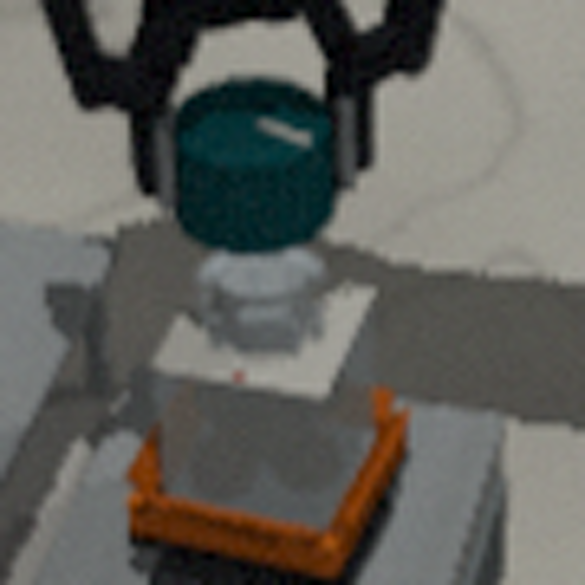

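View pics/top9.png

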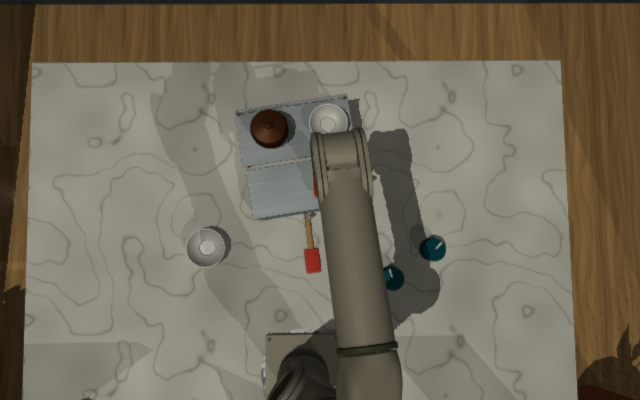

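The cap is level about 25 mm above the open neck. The canister sits in the cradle, and the pot (268,127), dishes (329,124) and (207,248) and scraper (312,260) are where they started.

```bash
python3 -c "
from workcell import hand_in
print(hand_in())"
```

```text
the job is handed in; nothing more can be done
None
```

The job is handed in at about 11.4 s, but no verdict came back. I carried the clear canister by its closed cap, seated it in the orange-lipped cradle and unscrewed the cap. The gripper still holds it over the open mouth.

**Last checks:**
- **Cap:** gripped at about 52 mm opening, tool tilt 0.0002 rad, and raised 47 mm. That puts its lower edge about 25 mm above the mouth.
- **At rest:** the force on the tool is only about the cap's weight, and the joints are still.
- **Canister:** the last picture shows it upright in the recess. It did not follow the cap up.
- **Thread:** not measured directly. The tool turned 1.32 rad; taking off canister turn and play leaves about 1.18–1.26 rad. The cap's stripe agrees to within about 5°, and the cap came off freely.
- **Pot, dishes, scraper:** where they started in the final top view.

**One disagreement:** the side camera reads about 3 mm lower in x than the top camera. I used the top camera's x for the canister and cradle, and the canister went in without side force.

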